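# Reload the rotary curing station

### The arm

A 7-joint arm with a two-finger parallel gripper is mounted at the origin on a cart in front of the work surface, level with it; the furniture and walls round the work are solid. World frame = base frame: x ahead of the robot, y to its left, z up, the work surface at z = 0. Lengths are in mm, angles in rad, forces in N, time in s.
With the tool pointing down it reaches from about 400 to 875 mm from the base axis. Payload 4.4 kg.
Tool frame: the origin (TCP) lies where the fingers leave the gripper's body, on its centre line; the fingertips stand 73 mm ahead of it and the grasp point (between the pads) lies 54 mm ahead of it; z points along the fingers, y is the line along which they close (so a half turn about z gives the same grasp; the last joint's range is limited). The gripper opens to 85 mm and grips with 20 to 120 N. Pads are 22 mm wide; open, the fingers measure 114 mm over their backs; the gripper's body (76 mm by 85 mm) begins 54 mm behind the grasp point. The pads swing forward as they close: fully open they stand 13 mm farther back than shut.
Start: joints at [1.044, 0.628, 0.038, 1.517, -0.027, 0.996, -0.02], TCP at [289.058, -582.205, 303.913] pointing down, gripper open.
Joint ranges: [-3.06, 3.06], [-0.37, 2.12], [-1.25, 1.32], [0.18, 2.47], [-1.1, 4.24], [0.23, 1.98], [-2.94, 2.94]. Speed limits (rad/s): [2.57, 2.57, 3.14, 3.14, 3.14, 3.14, 3.14].

### API

Orientations are given as [roll, pitch, yaw] about the fixed x, y, z axes, in that order (R = Rz(yaw) Ry(pitch) Rx(roll)).
In Python, from cell import ctrl gives the robot as it stands.
- The arm moves only by the tool send_rows, never from a script. Its argument "rows" is a list that holds one entry, the list of rows, each a list of 6 numbers: the shift along the tool's x, y, z in cm, then the turn, a rotation vector about the tool's x, y, z in rad. In form: [[[tx, ty, tz, wx, wy, wz], ...]]. A call has 1 to 10 rows; each row is the pose to reach, as a shift and turn from the pose commanded when the call began, along the tool's axes at that moment; what a row does not reach only later rows make up. A row lasts 1/10 s, in which the tool goes at most 50 mm and 8.59 degrees, less where a joint would pass 70% of its speed; a pose out of reach is approached as far as the arm can. A call with a gripper value outside its range is refused whole. "grip" is the closure in counts, from 0 (fully open) to 255 (shut), set as the call begins (left out, the last holds). The fingers move at their own pace and stop on an object; the grip force is fixed at half the most. Time passes only in rows, so rows that repeat a pose let the fingers close. It gives the time, the measured TCP pose, the force, the opening and the grip force at its end, in the units of the state.
- ctrl.read_state(): the state, without advancing time (a new reading comes with each control period).
- ctrl.get_image(name): name is "side" or "top"; returns a dict with "pixels" (400x640x3 uint8, red, green, blue), "fx", "fy", "cx", "cy" (pixels), "extrinsics" (4x4, takes a point from camera to world coordinates). Camera axes: x right, y up, looking along -z (the intrinsics and any distortion apply to the point x, -y, -z); pixel columns grow to the right and rows downward; lengths in mm; the calibration is good to about 2 mm. A picture is of the moment at which its call begins. There is no depth.
- ctrl.finish_job(): hands the job in; it is judged then, once.
The state is a dict: "clock": time; "qpos": joint angles; "qd": joint speeds; "tau": joint torques, N m; "eef_pos": TCP position; "tool_rot": TCP orientation; "force": force on the tool from outside, world axes, zero at the start; "torque": the same for the moment, N m; "width": finger opening in mm; "gripper_force": force on a finger pad.
Only numpy, scipy, OpenCV 4.12 (cv2) and the standard library are available. Lean on these libraries where they do the work, as an engineer would, in place of code of your own. Each camera call takes 0.05 s, during which the arm holds its last target. There are 200 camera calls.

### The job

Lift the lid off the curing station's loading port by its knob and stand it on the bench, then turn the turntable gently by its rim pegs to bring each bay under the port: take the cured blue spinner out and put it in the grey tote, and lay every green spinner flat, cap up, in a bay of its own. When all are in, turn the table until the red peg stands at the white arrow and set the lid back squarely in the port. Leave the glue bottle and the screwdriver alone.

Things in the scene. Friction and masses are not known exactly. Their poses are not given: they have to be found in the camera images.
- station: fixed curing station: grey base, spindle, and a flat round amber see-through cover 224 mm across with a short skirt, underside z = 0.076, top z = 0.080. Its loading port is on the robot's side; on the far side stand two lamps (60 mm across, up to z = 0.13) with a small box between. The turntable turns under it. Origin on the axis at bench height; -x points to the port.
- port (a point): centre of the loading port, a round hole 94 mm across in the cover, 60 mm from the axis; the point is level with the cover's top (z = 0.080).
- start_mark (a point): the point at which the white arrow on the cover aims, 123 mm from the axis, z = 0.100: the red peg stands here when the turntable is at its start position; bay_1 is then under the port.
- turntable: aluminium turntable 262 mm across, z 0.034 to 0.042, turning freely either way about its vertical axis (friction 0.05 N m, stays where left). Walls 9 mm high split it into 3 bays. Six upright pegs on the rim outside the cover, every 60 degrees (each bay in line with one), 11 mm across, 123 mm from the axis, tops z = 0.116: push or pinch one above the cover to turn it. Origin on the axis.
- red_peg (a point): on the axis of the one red peg (the other five are black), at z = 0.100; midway in angle between bay_1 and bay_3, 60 degrees clockwise of bay_1 seen from above.
- bay_1 (a point): middle of the floor of the first bay, z = 0.043, 60 mm from the axis; it turns with the turntable. A bay is a third of a circle of 105 mm radius less 3 mm walls: a spinner centred in it has 6 mm of room towards the rim and can shift some 40 mm sideways.
- bay_2 (a point): the same for the second bay, 120 degrees anticlockwise of bay_1 seen from above.
- bay_3 (a point): the same for the third bay, 120 degrees clockwise of bay_1 seen from above.
- lid: loose round amber lid, 101 mm across, 120 g, flange 4 mm thick, below it a locating boss 88 mm across (83 at its foot), 5 mm deep; on top a black round knob 23 mm across, 4 to 31 mm above the origin. Origin: middle of the flange's underside (level with the cover's top when seated, 5 mm above the bench when standing on its boss); z up through the knob.
- cured: cured blue spinner with a blue cap, at the start in one of the bays (bay_2), 78 mm across, 60 g: three round lobes 8 mm thick and a round centre cap 22 mm across, 8 to 16 mm above the underside, to be pinched from above. Origin: middle of the underside; z up through the cap.
- tote: open grey tote fixed on the bench to the right, with a gap of at least 110 mm between it and the station, 215 x 115 x 45 mm outside, walls and floor 3 mm; its long side is its x axis, pointing away from the robot. One finished blue spinner already lies in its near (-x) half. Origin: middle of its underside.
- tote_space (a point): middle of the free far (+x) half of the tote's floor, z = 0.003.
- glue_bottle: upright dropper bottle, 49 mm across, 150 mm high, with a red tip: a bystander. Origin: middle of its underside.
- belt_conveyor: the fixed conveyor behind the work, its near face at x = 0.668, 65 mm high; its blue motor box stands in front of it at x 0.555 to 0.655, y 0.27 to 0.45, up to z = 0.115: keep clear of it.
- screwdriver: screwdriver with a red handle, 200 mm long, lying on the bench: a bystander. Origin: below its middle.
- wet_1: freshly glued green spinner with a pink cap, on the green mat (2 mm thick) at the left at the start; two or three are present, this one may be absent; 78 mm across, 60 g: three round lobes 8 mm thick and a round centre cap 22 mm across, 8 to 16 mm above the underside, to be pinched from above. Origin: middle of the underside; z up through the cap.
- wet_2: freshly glued green spinner with a pink cap, on the green mat (2 mm thick) at the left at the start; two or three are present, this one may be absent; 78 mm across, 60 g: three round lobes 8 mm thick and a round centre cap 22 mm across, 8 to 16 mm above the underside, to be pinched from above. Origin: middle of the underside; z up through the cap.
- wet_3: freshly glued green spinner with a pink cap, on the green mat (2 mm thick) at the left at the start; two or three are present, this one may be absent; 78 mm across, 60 g: three round lobes 8 mm thick and a round centre cap 22 mm across, 8 to 16 mm above the underside, to be pinched from above. Origin: middle of the underside; z up through the cap.

How it is judged (in metres and radians):
On the way, in this order (a step that is already met when the one before it is completed fails the run):
1. the lid stands on the bench, knob up, clear of the port and released (horizontal distance between lid and port above 0.11 m and height (world z) of lid below 0.014 m and angle between lid's own z axis and vertical below 0.2 rad and contact force between lid and the fingers below 0.1 N), for 0.2 s.
2. with the lid still off, the cured spinner is in the tote and every green spinner lies flat in a bay (x of cured in the frame of tote between -0.106 and 0.106 m and y of cured in the frame of tote between -0.056 and 0.056 m and z of cured in the frame of tote below 0.035 m and linear speed of cured below 0.03 m/s and ((horizontal distance between wet_1 and bay_1 below 0.05 m and z of wet_1 in the frame of bay_1 between -0.004 and 0.006 m and angle between wet_1's own z axis and vertical below 0.12 rad) or (horizontal distance between wet_1 and bay_2 below 0.05 m and z of wet_1 in the frame of bay_2 between -0.004 and 0.006 m and angle between wet_1's own z axis and vertical below 0.12 rad) or (horizontal distance between wet_1 and bay_3 below 0.05 m and z of wet_1 in the frame of bay_3 between -0.004 and 0.006 m and angle between wet_1's own z axis and vertical below 0.12 rad)) and ((horizontal distance between wet_2 and bay_1 below 0.05 m and z of wet_2 in the frame of bay_1 between -0.004 and 0.006 m and angle between wet_2's own z axis and vertical below 0.12 rad) or (horizontal distance between wet_2 and bay_2 below 0.05 m and z of wet_2 in the frame of bay_2 between -0.004 and 0.006 m and angle between wet_2's own z axis and vertical below 0.12 rad) or (horizontal distance between wet_2 and bay_3 below 0.05 m and z of wet_2 in the frame of bay_3 between -0.004 and 0.006 m and angle between wet_2's own z axis and vertical below 0.12 rad)) and ((horizontal distance between wet_3 and bay_1 below 0.05 m and z of wet_3 in the frame of bay_1 between -0.004 and 0.006 m and angle between wet_3's own z axis and vertical below 0.12 rad) or (horizontal distance between wet_3 and bay_2 below 0.05 m and z of wet_3 in the frame of bay_2 between -0.004 and 0.006 m and angle between wet_3's own z axis and vertical below 0.12 rad) or (horizontal distance between wet_3 and bay_3 below 0.05 m and z of wet_3 in the frame of bay_3 between -0.004 and 0.006 m and angle between wet_3's own z axis and vertical below 0.12 rad)) and horizontal distance between lid and port above 0.08 m), for 0.2 s.
At the end, for the whole second after the job is handed in: Cured spinner in the tote; every green spinner present flat and cap up on the floor of its own bay (within 50 mm of the bay's middle); turntable at rest, red peg within 10 mm of the start mark; lid flat on the cover, boss in the port (within 7 mm of its centre), knob up (x of cured in the frame of tote between -0.106 and 0.106 m and y of cured in the frame of tote between -0.056 and 0.056 m and z of cured in the frame of tote below 0.035 m and linear speed of cured below 0.03 m/s and ((horizontal distance between wet_1 and bay_1 below 0.05 m and z of wet_1 in the frame of bay_1 between -0.004 and 0.006 m and angle between wet_1's own z axis and vertical below 0.12 rad) or (horizontal distance between wet_1 and bay_2 below 0.05 m and z of wet_1 in the frame of bay_2 between -0.004 and 0.006 m and angle between wet_1's own z axis and vertical below 0.12 rad) or (horizontal distance between wet_1 and bay_3 below 0.05 m and z of wet_1 in the frame of bay_3 between -0.004 and 0.006 m and angle between wet_1's own z axis and vertical below 0.12 rad)) and ((horizontal distance between wet_2 and bay_1 below 0.05 m and z of wet_2 in the frame of bay_1 between -0.004 and 0.006 m and angle between wet_2's own z axis and vertical below 0.12 rad) or (horizontal distance between wet_2 and bay_2 below 0.05 m and z of wet_2 in the frame of bay_2 between -0.004 and 0.006 m and angle between wet_2's own z axis and vertical below 0.12 rad) or (horizontal distance between wet_2 and bay_3 below 0.05 m and z of wet_2 in the frame of bay_3 between -0.004 and 0.006 m and angle between wet_2's own z axis and vertical below 0.12 rad)) and ((horizontal distance between wet_3 and bay_1 below 0.05 m and z of wet_3 in the frame of bay_1 between -0.004 and 0.006 m and angle between wet_3's own z axis and vertical below 0.12 rad) or (horizontal distance between wet_3 and bay_2 below 0.05 m and z of wet_3 in the frame of bay_2 between -0.004 and 0.006 m and angle between wet_3's own z axis and vertical below 0.12 rad) or (horizontal distance between wet_3 and bay_3 below 0.05 m and z of wet_3 in the frame of bay_3 between -0.004 and 0.006 m and angle between wet_3's own z axis and vertical below 0.12 rad)) and horizontal distance between red_peg and start_mark below 0.01 m and horizontal distance between lid and port below 0.007 m and z of lid in the frame of port between -0.003 and 0.0025 m and angle between lid's own z axis and vertical below 0.04 rad and angular speed of turntable below 0.05 rad/s and linear speed of lid below 0.02 m/s); the robot touches nothing.
It fails at once if the turntable is spun hard (faster than 3 rad/s) (angular speed of turntable above 3 rad/s).
It fails at once if the glue bottle or the screwdriver is pushed away (30 mm) or the bottle tipped (distance of any of glue_bottle, screwdriver from where it was at the start of the episode above 0.03 m or angle between glue_bottle's own z axis and vertical above 0.5 rad).
Of wet_1, wet_2, wet_3 only 2 to 3 are there at a start; the rules pass over those that are not, and their reading is None.
At some moment in a run one of wet_1, wet_2, wet_3 may be knocked a few centimetres aside while the robot is not near it.
It also fails if it takes over 210 s, if anything falls off the work surface, if the arm or the gripper's body presses on something with over 40 N, if the wrist force passes 120 N, or if a joint passes its speed limit or range.

## Working session

There is one attempt and no reset: what is moved stays moved. The work goes in short steps, Python scripts to look and compute and a tool call to move; the robot and the scene stay as the last step left them, time stands still between calls to the robot, and variables do not carry over. Pictures are saved under pics/ and viewed, at most 14 in all, crops included, and the job is handed in when it is done.

Besides the shell and the picture viewer there is one more tool, called as a command line: name --argument value ..., lists and objects as JSON in quotes. send_rows: Moves the arm, as the interface text tells. Its arguments: {"type":"object","properties":{"rows":{"type":"array","items":{"type":"array","items":{"type":"array","items":{"type":"number"}}}},"grip":{"type":"number"}},"required":["rows"]}

```bash
ls; mkdir -p pics
python3 - <<'E'
from cell import ctrl
import cv2,numpy as np
s=ctrl.read_state();print(s)
for n in("top","side"):
    d=ctrl.get_image(n);cv2.imwrite(f"pics/{n}0.png",d["pixels"][:,:,::-1]);print({k:v for k,v in d.items() if k!="pixels"})
E
```

```text
pics
{'clock': 0.0, 'qpos': array([ 1.04420655,  0.62933721,  0.03843039,  1.51838541, -0.02700252,
        0.99628113, -0.01999689]), 'qd': array([-0.00290301,  0.00040901,  0.0006098 , -0.00085915,  0.00049466,
        0.00160667, -0.00114723]), 'tau': array([-1.38159969e-03, -5.63395929e+01,  1.22582451e+00, -1.93438321e+01,
        1.10353858e-02,  1.07541075e-02, -3.45411661e-05]), 'eef_pos': array([ 288.84134225, -581.7498052 ,  302.98895295]), 'tool_rot': array([-3.13969923e+00,  1.59154615e-05,  4.60800493e-01]), 'force': array([-0.18095055,  0.90388258, -0.37529662]), 'torque': array([ 0.00691639, -0.03043342, -0.0045046 ]), 'gripper_force': 0.0, 'width': 84.99639406916499}
{'fx': 371.97883400526115, 'fy': 371.97883400526115, 'cx': 314.0051672464143, 'cy': 197.25140069932556, 'extrinsics': array([[ 2.38423367e-02,  9.92139323e-01, -1.22845867e-01,
         4.65791135e+02],
       [-9.99701675e-01,  2.30096871e-02, -8.19244961e-03,
        -1.21426584e+01],
       [-5.30140645e-03,  1.23004546e-01,  9.92391947e-01,
         1.15308322e+03],
       [ 0.00000000e+00,  0.00000000e+00,  0.00000000e+00,
         1.00000000e+00]])}
{'fx': 455.90602579873325, 'fy': 455.90602579873325, 'cx': 316.1866968681167, 'cy': 203.26626585406473, 'extrinsics': array([[ 9.72745896e-01,  1.13422136e-01, -2.02239564e-01,
         2.57250577e+02],
       [-2.31411815e-01,  5.29900949e-01, -8.15875944e-01,
        -1.29309916e+03],
       [ 1.46285442e-02,  8.40440601e-01,  5.41706196e-01,
         9.73116551e+02],
       [ 0.00000000e+00,  0.00000000e+00,  0.00000000e+00,
         1.00000000e+00]])}
```

View pics/top0.png

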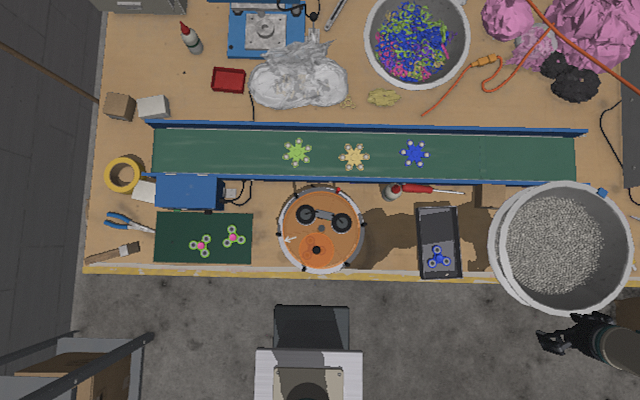

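View pics/side0.png

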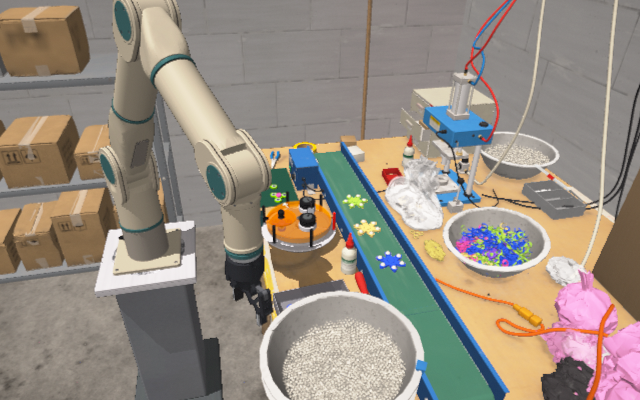

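The top view shows two green spinners at about (201,245) and (234,237), the lid knob at (316,250), and the tote at (438,242). The arrow is at about (290,239), the bottle at (392,190) and the screwdriver at (430,188). Next I'll zoom in and write helper code.

```bash
cat > h.py <<'E'
from cell import ctrl
import cv2,numpy as np
def look(n="top"):
    d=ctrl.get_image(n);d["bgr"]=d["pixels"][:,:,::-1].copy();return d
def w(d,u,v,z):
    E=d["extrinsics"];r=E[:3,:3]@np.array([(u-d["cx"])/d["fx"],-(v-d["cy"])/d["fy"],-1]);o=E[:3,3]
    return (o+r*(z-o[2])/r[2])[:2]
def px(d,p):
    E=d["extrinsics"];c=E[:3,:3].T@(np.array(p,float)-E[:3,3]);return np.array([d["cx"]+d["fx"]*c[0]/-c[2],d["cy"]-d["fy"]*c[1]/-c[2]])
def blobs(d,lo,hi,box,amin=4):
    u0,v0,u1,v1=box;h=cv2.cvtColor(d["bgr"],cv2.COLOR_BGR2HSV)[v0:v1,u0:u1]
    m=cv2.inRange(h,lo,hi);n,_,st,c=cv2.connectedComponentsWithStats(m)
    return [(c[i][0]+u0,c[i][1]+v0,int(st[i][4])) for i in range(1,n) if st[i][4]>=amin]
def crop(d,box,k,name):
    u0,v0,u1,v1=box;cv2.imwrite(f"pics/{name}.png",cv2.resize(d["bgr"][v0:v1,u0:u1],None,fx=k,fy=k,interpolation=cv2.INTER_CUBIC))
def toolshift(target,yaw=None):
    """world target TCP xyz -> cm along tool axes"""
    from scipy.spatial.transform import Rotation as R
    s=ctrl.read_state();M=R.from_euler("xyz",s["tool_rot"])
    print("shift cm",M.inv().apply(np.array(target)-s["eef_pos"])/10,"at",s["eef_pos"],s["tool_rot"])
E
python3 - <<'E'
from h import *
d=look();box=(150,200,260,270)
for u,v,a in blobs(d,(140,80,80),(175,255,255),box): print("pink",u,v,a,w(d,u,v,18))
for u,v,a in blobs(d,(0,0,0),(180,255,60),(300,235,330,262)): print("knob",u,v,a,w(d,u,v,111))
for b in blobs(d,(100,150,80),(130,255,255),(418,205,460,280)):print("blue",b,w(d,b[0],b[1],10))
crop(d,(270,178,470,284),4,"c0")
E
```

```text
pink 232.5 236.70588235294116 34 [479.79379283 241.93611249]
pink 200.54054054054055 245.0810810810811 37 [452.26187084 337.62376821]
knob 316.1304347826087 249.5 46 [448.89093999 -12.9179765 ]
blue (np.float64(437.1503759398496), np.float64(257.89473684210526), 133) [ 430.84212336 -380.14994904]
```

View pics/c0.png

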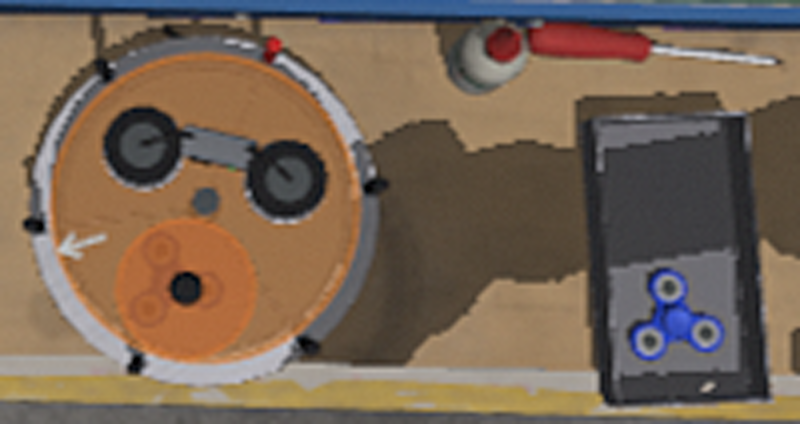

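Bay_2, with the cured spinner, is roughly under the port. Red peg is at crop (273,48), the arrow at (82,245), and the station centre at about (205,205). Now the exact geometry.

Run:
```python
from h import *
d=look()
f=lambda u,v:(270+u/4,178+v/4)
P=np.array([w(d,*f(*p),108) for p in[(273,48),(377,186),(308,346),(136,363),(33,224),(103,70)]])
c=P.mean(0);print("axis",c,"r",np.hypot(*(P-c).T),"ang",np.degrees(np.arctan2(*(P-c).T[::-1])))
L=[w(d,*f(*p),130) for p in[(143,147),(287,180)]];print("lamps",L,"mid ang",np.degrees(np.arctan2(*((np.mean(L,0)-c)[::-1]))))
print("arrow tip/tail",[(w(d,*f(*p),80),np.degrees(np.arctan2(*((w(d,*f(*p),80)-c)[::-1])))) for p in[(62,250),(105,236)]])
k=w(d,316.13,249.5,108);print("knob",k,k-c,np.hypot(*(k-c)),np.degrees(np.arctan2(*((k-c)[::-1]))))
for n,p,z in[("lobes",(160,250),51),("l",(210,288),51),("l",(150,308),51),("bottle",(470,75),0),("bottip",(505,43),150),("toteTL",(590,118),45),("TR",(748,115),45),("BL",(605,403),45),("BR",(768,398),45),("scr",(530,40),10)]:print(n,w(d,*f(*p),z))
```

```text
axis [505.37733213 -25.91597887] r [121.12126909 121.33617368 120.50649611 119.01412626 121.03520047
 119.44866967] ang [ -22.25305421  -82.37884643 -142.49470558  157.62063691   97.65662164
   38.42252319]
lamps [array([543.33223835,  17.88780797]), array([522.95588715, -81.58628219])] mid ang -12.061696509965934
arrow tip/tail [(array([471.83370992,  75.43423472]), np.float64(108.31286297434234)), (array([482.54002622,  44.91342524]), np.float64(107.87071806225515))]
knob [448.84225793 -12.9189991 ] [-56.5350742   12.99697977] 58.00979312266323 167.0530948689684
lobes [473.71410551   5.6822656 ]
l [446.91266894 -31.67603716]
l [431.36014342  11.94228782]
bottle [ 615.42303868 -231.89436687]
bottip [ 618.46011347 -227.10158336]
toteTL [ 579.28715722 -312.79976869]
TR [ 584.28559222 -430.57072055]
BL [ 370.65028335 -321.56822188]
BR [ 377.11868637 -440.28667014]
scr [ 642.56658319 -276.47180306]
```

send_rows --rows '[[[4, -4.4, 0, 0, 0, 0.05], [8, -8.8, 0, 0, 0, 0.1], [12, -13.2, 0, 0, 0, 0.17], [16, -17.6, 0, 0, 0, 0.23], [20, -22, 0, 0, 0, 0.3], [24, -26.4, 0, 0, 0, 0.37], [28, -30.8, 0, 0, 0, 0.42], [32, -35.2, 0, 0, 0, 0.4608], [35.5, -39.5, 0, 0, 0, 0.4608], [37.5, -41.8, 3, 0, 0, 0.4608]]]' --grip 110

```text
clock: 1.2
eef_pos: [424.4, -100.4, 292.1]
tool_rot: [3.141, -0.004, 0.0]
force: [1.8, 0.0, -0.4]
width: 48.8
gripper_force: 0.0
```

send_rows --rows '[[[0.3, -1.5, 2, 0, 0, 0], [0.8, -2.8, 5, 0, 0, 0], [0.8, -2.8, 7, 0, 0, 0], [0.8, -2.8, 7, 0, 0, 0], [0.8, -2.8, 7, 0, 0, 0], [0.8, -2.8, 7, 0, 0, 0]]]'

```text
clock: 1.8
eef_pos: [431.7, -74.9, 221.9]
tool_rot: [3.141, -0.002, -0.001]
force: [-0.4, 0.3, 0.2]
width: 48.6
gripper_force: 0.0
```

Run:
```python
from h import *
s=ctrl.read_state();print(s["eef_pos"],s["tool_rot"],s["qpos"])
d=look("side");u,v=px(d,(447,-13,110)).astype(int);print(u,v)
crop(d,(u-60,v-50,u+60,v+50),6,"s1")
```

```text
[431.69110473 -74.88229299 221.89623295] [ 3.14125008e+00 -1.82691636e-03 -1.07047652e-03] [ 0.04412413  0.47260187  0.08808988  2.17267794 -0.08376503  0.49750082
 -1.37569107]
279 210
```

View pics/s1.png

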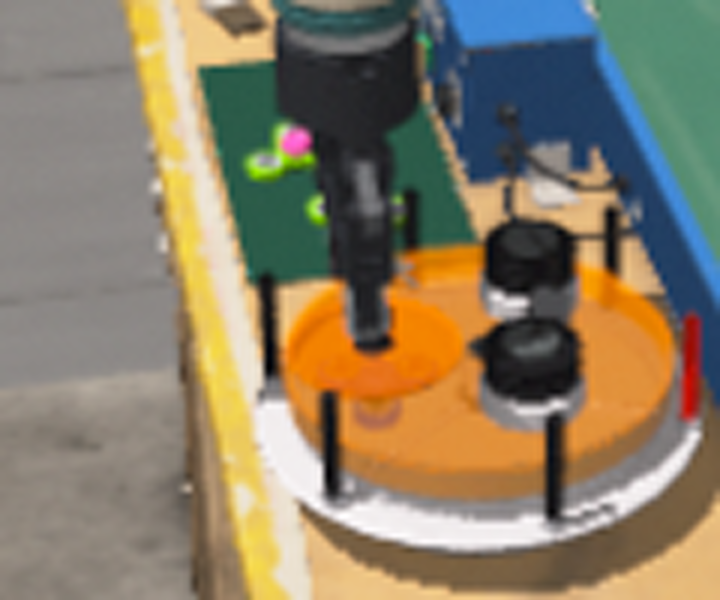

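The side view shows the gripper short of the knob at crop (375,345), because row limits cut the move. I'll continue.

send_rows --rows '[[[0.7, -3, 0, 0, 0, 0], [1.5, -5.5, 1, 0, 0, 0], [1.5, -6.2, 2, 0, 0, 0], [1.5, -6.2, 3, 0, 0, 0], [1.5, -6.2, 3, 0, 0, 0], [1.5, -6.2, 3, 0, 0, 0]]]'

```text
clock: 2.45
eef_pos: [445.7, -13.7, 190.9]
tool_rot: [3.141, 0.001, -0.002]
force: [0.2, 0.1, -0.8]
width: 48.5
gripper_force: 0.0
```

Now down to z≈159 and close.

send_rows --rows '[[[0.1, 0, 1.5, 0, 0, 0], [0.1, 0, 3, 0, 0, 0], [0.1, 0, 3.1, 0, 0, 0], [0.1, 0, 3.1, 0, 0, 0]]]'

```text
clock: 2.85
eef_pos: [447.1, -13.1, 160.2]
tool_rot: [3.141, 0.0, -0.002]
force: [-1.0, -0.2, 0.8]
width: 48.6
gripper_force: 0.0
```

send_rows --rows '[[[0, 0, 0, 0, 0, 0], [0, 0, 0, 0, 0, 0], [0, 0, 0, 0, 0, 0], [0, 0, 0, 0, 0, 0], [0, 0, 0, 0, 0, 0], [0, 0, 0, 0, 0, 0]]]' --grip 255

```text
clock: 3.45
eef_pos: [447.5, -12.6, 160.9]
tool_rot: [3.141, -0.002, -0.0]
force: [-0.9, -1.2, 4.7]
width: 20.5
gripper_force: 58.4
```

send_rows --rows '[[[0, 0, -1, 0, 0, 0], [0, 0, -3, 0, 0, 0], [0, 0, -5.5, 0, 0, 0], [0, 0, -7, 0, 0, 0], [0, 2.5, -7, 0, 0, 0], [0, 6, -7, 0, 0, 0], [0, 10, -7, 0, 0, 0], [0, 14, -7, 0, 0, 0], [0, 18, -7, 0, 0, 0], [0, 21, -7, 0, 0, 0]]]'

```text
clock: 4.45
eef_pos: [446.7, -225.1, 230.9]
tool_rot: [3.14, -0.001, -0.002]
force: [-0.1, 0.2, -2.5]
width: 20.8
gripper_force: 58.9
```

send_rows --rows '[[[0, 1.3, 1, 0, 0, 0], [0, 1.6, 4, 0, 0, 0], [0, 1.6, 8, 0, 0, 0], [0, 1.6, 11, 0, 0, 0], [0, 1.6, 12.5, 0, 0, 0], [0, 1.6, 13.2, 0, 0, 0], [0, 1.6, 13.2, 0, 0, 0], [0, 1.6, 13.2, 0, 0, 0]]]'

```text
clock: 5.25
eef_pos: [447.7, -238.1, 98.6]
tool_rot: [3.141, -0.001, 0.001]
force: [-0.1, 0.8, -1.1]
width: 20.2
gripper_force: 58.9
```

send_rows --rows '[[[0, 0, 0.5, 0, 0, 0], [0, 0, 1.0, 0, 0, 0], [0, 0, 1.2, 0, 0, 0], [0, 0, 1.3, 0, 0, 0], [0, 0, 1.3, 0, 0, 0], [0, 0, 1.3, 0, 0, 0]]]'

```text
clock: 5.85
eef_pos: [447.2, -238.3, 85.9]
tool_rot: [3.142, -0.001, -0.0]
force: [-1.3, 0.7, 9.2]
width: 20.4
gripper_force: 60.1
```

send_rows --rows '[[[0, 0, 0, 0, 0, 0], [0, 0, 0, 0, 0, 0], [0, 0, 0, 0, 0, 0], [0, 0, -2, 0, 0, 0], [0, 0, -5, 0, 0, 0], [0, 0, -9, 0, 0, 0], [0, 0, -12, 0, 0, 0], [0, 0, -12, 0, 0, 0]]]' --grip 120

```text
clock: 6.65
eef_pos: [449.1, -239.4, 208.5]
tool_rot: [3.138, -0.007, -0.0]
force: [1.0, -0.1, -0.8]
width: 45.1
gripper_force: 0.0
```

Run:
```python
from h import *
d=look()
for b in blobs(d,(100,100,50),(130,255,255),(290,225,345,275)):print("blue",b,w(d,b[0],b[1],52))
for u,v,a in blobs(d,(140,80,80),(175,255,255),(150,200,260,270)): print("pink",u,v,a,w(d,u,v,18))
crop(d,(260,180,420,290),5,"c2")
```

```text
blue (np.float64(312.2751677852349), np.float64(248.16778523489933), 149) [451.53249253  -1.56795837]
pink 232.5 236.70588235294116 34 [479.79379283 241.93611249]
pink 200.54054054054055 245.0810810810811 37 [452.26187084 337.62376821]
```

View pics/c2.png

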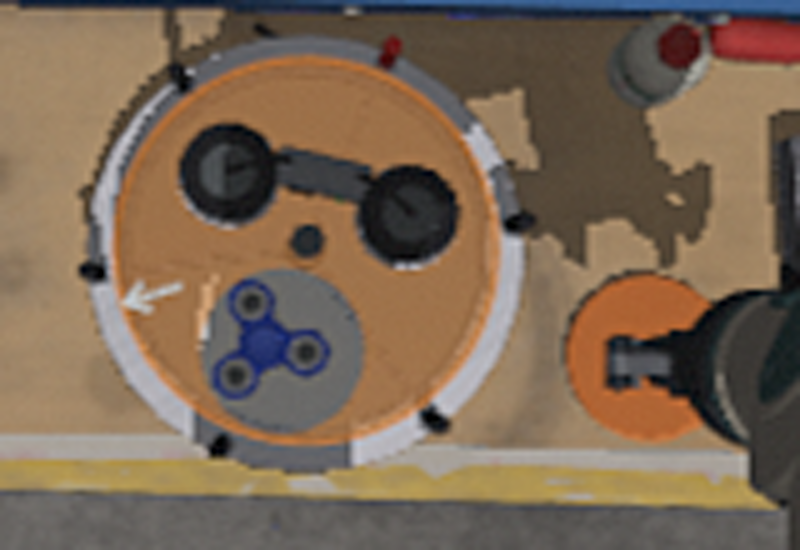

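Lid stands clear at crop (648,357). The cured cap is at crop (265,340) inside the port, whose centre is at crop (283,349). I'll move over it while turning yaw to 90°.

send_rows --rows '[[[0, -1.5, 0, 0, 0, -0.1], [0, -4, 0, 0, 0, -0.24], [0.1, -7, 0, 0, 0, -0.38], [0.2, -10, 0, 0, 0, -0.52], [0.3, -13, 0, 0, 0, -0.66], [0.3, -16, 0, 0, 0, -0.8], [0.3, -19, 0, 0, 0, -0.94], [0.3, -21.5, 0, 0, 0, -1.08], [0.3, -23, 0, 0, 0, -1.22], [0.3, -23.6, 0, 0, 0, -1.36]]]' --grip 155

```text
clock: 7.7
eef_pos: [449.4, -0.1, 203.8]
tool_rot: [-3.139, -0.001, 1.369]
force: [0.2, -1.0, -0.0]
width: 33.6
gripper_force: 0.0
```

send_rows --rows '[[[0, 0, 0.5, 0, 0, -0.1], [0, 0, 1.5, 0, 0, -0.21], [0, 0, 3, 0, 0, -0.21], [0, 0, 3, 0, 0, -0.21], [0, 0, 3, 0, 0, -0.21]]]'

```text
clock: 8.2
eef_pos: [449.5, -2.2, 174.2]
tool_rot: [-3.139, -0.0, 1.57]
force: [0.2, -0.8, 0.6]
width: 33.5
gripper_force: 0.0
```

send_rows --rows '[[[-0.05, 0.2, 1, 0, 0, 0], [-0.05, 0.2, 2.5, 0, 0, 0], [-0.05, 0.2, 4, 0, 0, 0], [-0.05, 0.2, 4.75, 0, 0, 0], [-0.05, 0.2, 4.75, 0, 0, 0], [-0.05, 0.2, 4.75, 0, 0, 0]]]'

```text
clock: 8.8
eef_pos: [452.3, -2.7, 127.6]
tool_rot: [3.141, -0.0, 1.57]
force: [-0.2, -1.1, 0.2]
width: 33.7
gripper_force: 0.0
```

send_rows --rows '[[[0, 0, 0, 0, 0, 0], [0, 0, 0, 0, 0, 0], [0, 0, 0, 0, 0, 0], [0, 0, 0, 0, 0, 0], [0, 0, 0, 0, 0, 0]]]' --grip 255

```text
clock: 9.3
eef_pos: [452.6, -2.8, 128.3]
tool_rot: [3.14, -0.0, 1.57]
force: [-1.1, 0.4, 5.7]
width: 17.5
gripper_force: 58.6
```

send_rows --rows '[[[0, 0, -0.6, 0, 0, 0], [0, 0, -1.2, 0, 0, 0], [-0.5, -0.3, -1.2, 0, 0, 0], [-1.0, -0.5, -1.2, 0, 0, 0], [-1.0, -0.5, -1.2, 0, 0, 0], [-1.0, -0.5, -2, 0, 0, 0], [-1.0, -0.5, -4, 0, 0, 0], [-1.0, -0.5, -7, 0, 0, 0], [-1.0, -0.5, -9.5, 0, 0, 0], [-1.0, -0.5, -11, 0, 0, 0]]]'

```text
clock: 10.3
eef_pos: [447.7, -12.5, 239.6]
tool_rot: [3.139, -0.0, 1.57]
force: [0.8, -0.1, -1.5]
width: 17.7
gripper_force: 58.7
```

Run:
```python
from h import *
d=look("side");crop(d,(200,120,360,240),5,"s3")
```

```text
(no output)
```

View pics/s3.png

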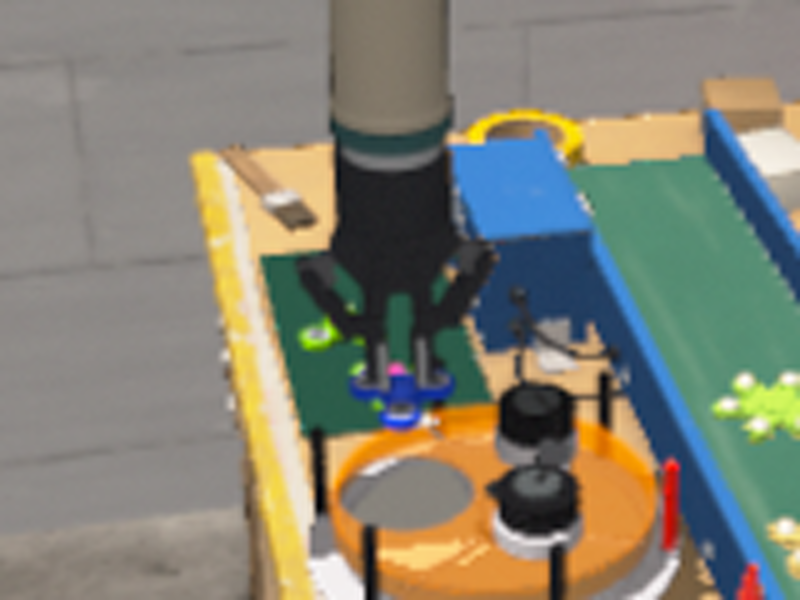

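Spinner is held level at crop (400,385), above the port. Taking it to the tote.

send_rows --rows '[[[-2, 0.5, 0, 0, 0, 0], [-5, 1.2, 0, 0, 0, 0], [-9, 2, 0, 0, 0, 0], [-13, 3, 0, 0, 0, 0], [-17, 4, 0, 0, 0, 0], [-21, 5, 0, 0, 0, 0], [-25, 6, 0, 0, 0, 0], [-29, 7, 0, 0, 0, 0], [-32.5, 8, 0, 0, 0, 0], [-35, 8.3, 0, 0, 0, 0]]]'

```text
clock: 11.35
eef_pos: [530.0, -365.7, 236.7]
tool_rot: [3.141, 0.001, 1.568]
force: [0.6, 0.7, -0.6]
width: 17.4
gripper_force: 58.7
```

send_rows --rows '[[[-0.8, 0, 1, 0, 0, 0], [-1.1, 0, 4, 0, 0, 0], [-1.1, 0, 8, 0, 0, 0], [-1.1, 0, 11, 0, 0, 0], [-1.1, 0, 13.5, 0, 0, 0], [-1.1, 0, 14.6, 0, 0, 0], [-1.1, 0, 14.6, 0, 0, 0], [-1.1, 0, 14.6, 0, 0, 0]]]'

```text
clock: 12.15
eef_pos: [530.5, -373.3, 92.0]
tool_rot: [3.141, -0.0, 1.571]
force: [-0.4, -0.5, -1.3]
width: 17.3
gripper_force: 79.0
```

Lower 3 mm, release, lift.

send_rows --rows '[[[0, 0, 0.3, 0, 0, 0], [0, 0, 0.3, 0, 0, 0]]]'

```text
clock: 12.35
eef_pos: [530.3, -374.1, 89.3]
tool_rot: [3.14, 0.001, 1.57]
force: [-0.1, 0.1, -1.2]
width: 17.6
gripper_force: 79.1
```

send_rows --rows '[[[0, 0, 0, 0, 0, 0], [0, 0, 0, 0, 0, 0], [0, 0, 0, 0, 0, 0], [0, 0, -2, 0, 0, 0], [0, 0, -5, 0, 0, 0], [0, 0, -9, 0, 0, 0], [0, 0, -13, 0, 0, 0], [0, 0, -15, 0, 0, 0]]]' --grip 150

```text
clock: 13.15
eef_pos: [531.2, -374.4, 242.5]
tool_rot: [3.137, 0.003, 1.57]
force: [0.9, 0.3, 0.1]
width: 35.1
gripper_force: 0.0
```

send_rows --rows '[[[3, -0.5, 0, 0, 0, 0], [7, -1, 0, 0, 0, 0], [12, -1.5, 0, 0, 0, 0], [17, -2, 0, 0, 0, 0], [22, -2.5, 0, 0, 0, 0], [27, -3, 0, 0, 0, 0], [32, -3.5, 0, 0, 0, 0], [37, -4, 0, 0, 0, 0], [40, -4, 0, 0, 0, 0], [42, -4, 0, 0, 0, 0]]]'

```text
clock: 14.15
eef_pos: [489.9, 49.7, 239.0]
tool_rot: [3.141, -0.001, 1.574]
force: [-0.3, -1.2, 0.7]
width: 35.0
gripper_force: 0.0
```

Run:
```python
from h import *
s=ctrl.read_state();print(s["eef_pos"],s["tool_rot"][2])
d=look()
for u,v,a in blobs(d,(140,80,80),(175,255,255),(150,200,260,270)): print("pink",u,v,a,w(d,u,v,18))
for b in blobs(d,(45,120,100),(75,255,255),(155,210,255,265)):print("green",b,w(d,b[0],b[1],8))
for b in blobs(d,(100,150,80),(130,255,255),(418,205,460,280)):print("blue",b,w(d,b[0],b[1],10))
u=int(px(d,(470,290,10))[0]);crop(d,(155,205,315,285),5,"c4")
```

```text
[489.90115769  49.68433661 238.96759334] 1.5743450368690008
pink 232.5 236.70588235294116 34 [479.79379283 241.93611249]
pink 200.54054054054055 245.0810810810811 37 [452.26187084 337.62376821]
green (np.float64(176.5), np.float64(210.0), 6) [557.92453027 421.82155029]
green (np.float64(227.93333333333334), np.float64(232.46666666666667), 15) [492.51453919 258.86314412]
green (np.float64(235.9230769230769), np.float64(234.15384615384616), 13) [487.94599039 234.06000695]
green (np.float64(202.33333333333334), np.float64(236.83333333333334), 6) [477.32935377 336.74091776]
green (np.float64(208.5), np.float64(235.25), 4) [482.60451657 318.09194489]
green (np.float64(223.22222222222223), np.float64(242.11111111111111), 9) [462.8059146  271.75558628]
green (np.float64(244.5), np.float64(240.5), 6) [469.25075124 206.82411121]
green (np.float64(195.5), np.float64(241.5), 4) [462.63678606 356.82795615]
green (np.float64(205.0), np.float64(245.3), 20) [451.80549267 327.01012778]
green (np.float64(234.72727272727275), np.float64(241.27272727272728), 11) [466.19085196 236.64535501]
green (np.float64(189.375), np.float64(245.25), 8) [450.81448436 374.86926559]
green (np.float64(201.14285714285714), np.float64(252.76190476190476), 21) [428.97496039 337.4381885 ]
blue (np.float64(433.1551724137931), np.float64(225.06034482758622), 116) [ 529.94857671 -369.60602826]
blue (np.float64(437.22137404580155), np.float64(257.9618320610687), 131) [ 430.64635893 -380.36126098]
```

View pics/c4.png

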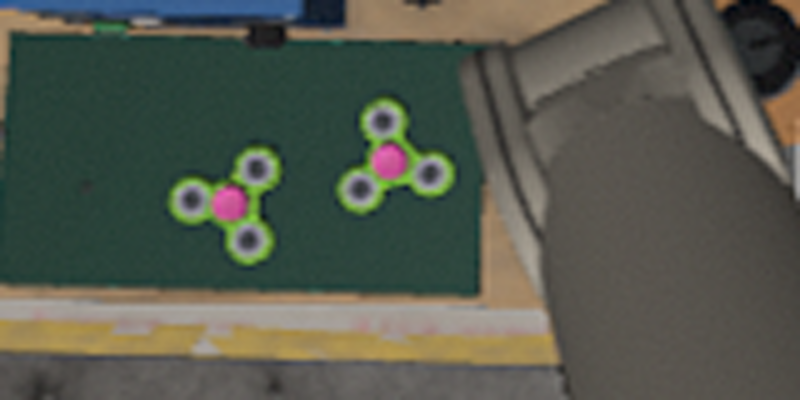

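Both greens lie on the mat at crop (390,160) and (230,203), and the blue is in the tote. Going for the nearer green.

send_rows --rows '[[[3, -0.3, 0, 0, 0, 0], [7, -0.6, 0, 0, 0, 0], [11, -1, 1, 0, 0, 0], [15, -1, 3, 0, 0, 0], [18, -1, 6, 0, 0, 0], [19.4, -1, 9, 0, 0, 0], [19.4, -1, 11, 0, 0, 0], [19.4, -1, 12, 0, 0, 0], [19.4, -1, 12, 0, 0, 0]]]'

```text
clock: 15.1
eef_pos: [480.0, 239.1, 117.4]
tool_rot: [-3.14, 0.002, 1.569]
force: [-0.0, -0.2, 0.2]
width: 34.9
gripper_force: 0.0
```

Run:
```python
from h import *
s=ctrl.read_state();print(s["eef_pos"])
d=look("side");u,v=px(d,(480,244,30)).astype(int);print(px(d,(480,244,18)),u,v)
crop(d,(u-50,v-50,u+50,v+30),6,"s5")
```

```text
[480.02470697 239.08863086 117.44074218]
[277.78811484 193.96598049] 277 191
```

View pics/s5.png

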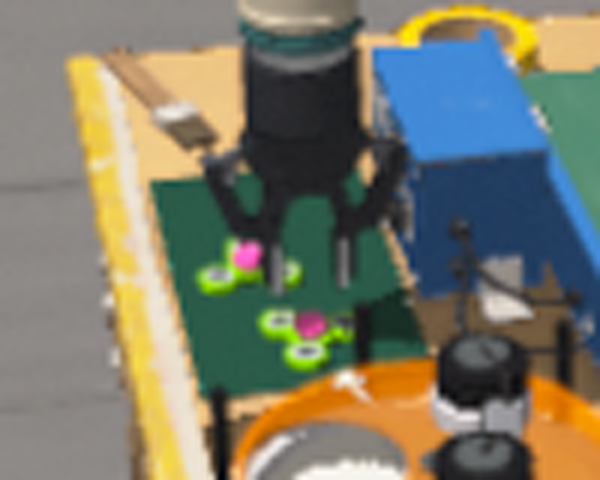

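Cap is at crop (312,325), centred between the fingers. Descend and close.

send_rows --rows '[[[0.3, 0.1, 1, 0, 0, 0], [0.3, 0.1, 2.3, 0, 0, 0], [0.3, 0.1, 3.0, 0, 0, 0], [0.3, 0.1, 3.0, 0, 0, 0], [0.3, 0.1, 3.0, 0, 0, 0]]]'

```text
clock: 15.65
eef_pos: [481.2, 243.1, 88.2]
tool_rot: [-3.141, 0.0, 1.57]
force: [-0.1, 0.6, 0.1]
width: 35.3
gripper_force: 0.0
```

send_rows --rows '[[[0, 0, 0, 0, 0, 0], [0, 0, 0, 0, 0, 0], [0, 0, 0, 0, 0, 0], [0, 0, 0, 0, 0, 0], [0, 0, 0, 0, 0, 0]]]' --grip 255

```text
clock: 16.15
eef_pos: [481.5, 243.3, 89.0]
tool_rot: [3.141, -0.0, 1.57]
force: [-0.7, 0.2, 5.8]
width: 16.2
gripper_force: 58.8
```

send_rows --rows '[[[0, 0, -1, 0, 0, 0], [0, 0, -3, 0, 0, 0], [0, 0, -6, 0, 0, 0], [0, 0, -10, 0, 0, 0], [0, 0, -13, 0, 0, 0], [0, 0, -14, 0, 0, 0], [-2, -0.3, -14, 0, 0, 0], [-5, -0.6, -14, 0, 0, 0], [-9, -1, -14, 0, 0, 0], [-13, -1.5, -14, 0, 0, 0]]]'

```text
clock: 17.15
eef_pos: [465.7, 112.0, 228.0]
tool_rot: [-3.141, 0.0, 1.571]
force: [0.2, -0.4, -1.3]
width: 16.4
gripper_force: 58.7
```

send_rows --rows '[[[-3, -0.5, 0, 0, 0, 0], [-6, -1, 0, 0, 0, 0], [-9, -1.4, 0, 0, 0, 0], [-11.5, -1.8, 0, 0, 0, 0], [-12.2, -1.8, 1, 0, 0, 0], [-12.2, -1.8, 3, 0, 0, 0], [-12.2, -1.8, 3, 0, 0, 0], [-12.2, -1.8, 3, 0, 0, 0]]]'

```text
clock: 17.95
eef_pos: [447.9, -7.9, 198.0]
tool_rot: [-3.14, -0.001, 1.571]
force: [-0.0, 0.5, -1.0]
width: 16.0
gripper_force: 58.7
```

Run:
```python
from h import *
s=ctrl.read_state();print(s["eef_pos"])
d=look("side");u,v=px(d,(447,-13,100)).astype(int)
a=cv2.resize(d["bgr"][v-40:v+40,u-50:u+50],None,fx=6,fy=6,interpolation=2);cv2.imwrite("pics/s6.png",a)
h=cv2.cvtColor(d["bgr"],cv2.COLOR_BGR2HSV)
for b in blobs(d,(40,100,80),(80,255,255),(u-40,v-50,u+40,v+20)):print(b)
print(px(d,(*s["eef_pos"][:2],s["eef_pos"][2]-84.8+5)))
```

```text
[447.90539489  -7.94523024 198.02467417]
(np.float64(261.89772727272725), np.float64(188.3181818181818), 352)
(np.float64(288.3333333333333), np.float64(185.88888888888889), 9)
(np.float64(270.3), np.float64(188.15), 20)
(np.float64(279.60869565217394), np.float64(195.3913043478261), 46)
(np.float64(292.9756097560976), np.float64(196.8048780487805), 41)
(np.float64(286.375), np.float64(207.625), 8)
(np.float64(279.5), np.float64(210.0), 6)
(np.float64(279.4), np.float64(213.95), 20)
[279.58710943 207.92979956]
```

View pics/s6.png

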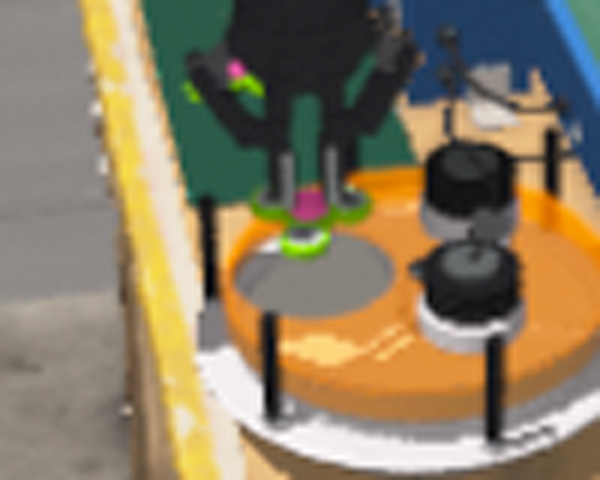

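Spinner is held level over the hole. Lower through the port.

send_rows --rows '[[[-0.25, 0, 1, 0, 0, 0], [-0.25, 0, 2.5, 0, 0, 0], [-0.25, 0, 4, 0, 0, 0], [-0.25, 0, 5.5, 0, 0, 0], [-0.25, 0, 6.4, 0, 0, 0], [-0.25, 0, 6.7, 0, 0, 0], [-0.25, 0, 6.7, 0, 0, 0]]]'

```text
clock: 18.7
eef_pos: [448.2, -11.2, 131.3]
tool_rot: [-3.141, -0.0, 1.57]
force: [-0.2, -0.2, -0.0]
width: 16.8
gripper_force: 58.7
```

send_rows --rows '[[[0, 0, 0, 0, 0, 0], [0, 0, 0, 0, 0, 0], [0, 0, 0, 0, 0, 0], [0, 0, -2, 0, 0, 0], [0, 0, -5, 0, 0, 0], [0, 0, -9, 0, 0, 0], [0, 0, -11, 0, 0, 0.1], [-0.5, 1.5, -11, 0, 0, 0.23], [-1.5, 4, -11, 0, 0, 0.36], [-2.5, 7, -11, 0, 0, 0.5]]]' --grip 150

```text
clock: 19.7
eef_pos: [518.3, -36.8, 242.3]
tool_rot: [3.141, 0.0, 1.065]
force: [1.6, 0.7, 0.3]
width: 35.4
gripper_force: 0.0
```

Run:
```python
from h import *
from scipy.spatial.transform import Rotation as R
toolshift((618.3,-72.1,240))
```

```text
shift cm [ 1.76604482 10.45934145  0.23476536] at [518.25538324 -36.84442622 242.30313598] [3.14116049e+00 3.87595838e-05 1.06471790e+00]
```

send_rows --rows '[[[0.3, 1.5, 0, 0, 0, 0.14], [0.6, 3.5, 0, 0, 0, 0.29], [1.0, 6, 0, 0, 0, 0.44], [1.4, 8.5, 0, 0, 0, 0.59], [1.7, 10, 0, 0, 0, 0.74], [1.7, 10.4, 0, 0, 0, 0.88], [1.7, 10.4, 0, 0, 0, 1.03], [1.7, 10.4, 0, 0, 0, 1.17], [1.7, 10.4, 0, 0, 0, 1.32], [1.7, 10.4, 0, 0, 0, 1.453]]]'

```text
clock: 20.7
eef_pos: [617.4, -71.3, 241.6]
tool_rot: [-3.141, 0.0, -0.389]
force: [-0.2, 0.8, 0.6]
width: 35.1
gripper_force: 0.0
```

Run:
```python
from h import *
toolshift((618.3,-72.1,240))
d=look("side")
for b in blobs(d,(0,150,60),(8,255,255),(290,180,350,260)):print(b)
for z in(80,100,116):print(z,px(d,(618.3,-72.1,z)))
d=look()
for b in blobs(d,(0,150,60),(8,255,255),(320,170,360,205)):print("top",b,w(d,*b[:2],105))
for u,v,a in blobs(d,(140,80,80),(175,255,255),(150,200,335,275)): print("pink",u,v,a,w(d,u,v,18),w(d,u,v,59))
crop(d,(270,178,400,284),5,"c7")
```

```text
shift cm [0.11633003 0.03427954 0.16420009] at [617.35337638 -71.34225725 241.64215492] [-3.14123728e+00  2.77641115e-05 -3.88913539e-01]
(np.float64(333.5), np.float64(220.5), 42)
(np.float64(347.8857142857143), np.float64(242.45714285714286), 35)
80 [332.50607537 221.65851646]
100 [332.70721402 216.81861508]
116 [332.87017123 212.89745524]
pink 200.54054054054055 245.0810810810811 37 [452.26187084 337.62376821] [452.75055733 324.98996022]
```

View pics/c7.png

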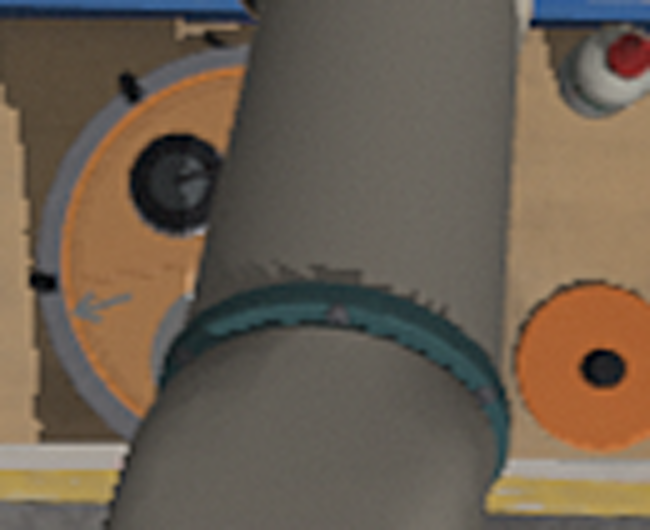

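The arm hides the peg from above, but the side view puts the red peg at (333.5,220.5), within 2 mm of my estimate. Descend and pinch.

send_rows --rows '[[[0.2, 0, 2, 0, 0, 0], [0.2, 0, 4.5, 0, 0, 0], [0.2, 0, 6.5, 0, 0, 0], [0.2, 0, 7.7, 0, 0, 0], [0.2, 0, 8.1, 0, 0, 0], [0.2, 0, 8.1, 0, 0, 0]]]'

```text
clock: 21.4
eef_pos: [619.4, -72.2, 160.4]
tool_rot: [-3.142, 0.0, -0.382]
force: [0.9, 1.2, 0.3]
width: 35.2
gripper_force: 0.0
```

send_rows --rows '[[[0, 0, 0, 0, 0, 0], [0, 0, 0, 0, 0, 0], [0, 0, 0, 0, 0, 0], [0, 0, 0, 0, 0, 0], [0, 0, 0, 0, 0, 0]]]' --grip 230

```text
clock: 21.9
eef_pos: [620.1, -72.3, 161.6]
tool_rot: [-3.141, -0.002, -0.383]
force: [-0.1, 0.6, 6.6]
width: 9.7
gripper_force: 45.6
```

send_rows --rows '[[[0, -0.32, 0, 0, 0, -0.026], [-0.05, -1.07, 0, 0, 0, -0.087], [-0.19, -2.14, 0, 0, 0, -0.175], [-0.42, -3.18, 0, 0, 0, -0.262], [-0.74, -4.21, 0, 0, 0, -0.349], [-1.15, -5.2, 0, 0, 0, -0.436], [-1.65, -6.15, 0, 0, 0, -0.524], [-2.22, -7.06, 0, 0, 0, -0.611], [-2.88, -7.91, 0, 0, 0, -0.698], [-3.3, -8.39, 0, 0, 0, -0.75]]]'

```text
clock: 22.9
eef_pos: [620.4, 18.4, 161.6]
tool_rot: [3.141, -0.001, 0.371]
force: [-0.9, -1.3, 6.2]
width: 9.1
gripper_force: 45.7
```

Run:
```python
from h import *
s=ctrl.read_state();p=s["eef_pos"][:2]-[505.4,-25.9];print(np.hypot(*p),np.degrees(np.arctan2(p[1],p[0])),np.degrees(s["tool_rot"][2]),s["force"],s["width"])
```

```text
123.2065189665976 21.09115342427771 21.23898132502408 [-0.89087477 -1.34042012  6.20085024] 9.118123454753205
```

send_rows --rows '[[[0, -0.32, 0, 0, 0, -0.026], [-0.05, -1.07, 0, 0, 0, -0.087], [-0.19, -2.14, 0, 0, 0, -0.175], [-0.42, -3.18, 0, 0, 0, -0.262], [-0.74, -4.21, 0, 0, 0, -0.349], [-1.15, -5.2, 0, 0, 0, -0.436], [-1.65, -6.15, 0, 0, 0, -0.524], [-2.22, -7.06, 0, 0, 0, -0.611], [-2.88, -7.91, 0, 0, 0, -0.698], [-3.3, -8.39, 0, 0, 0, -0.75]]]'

```text
clock: 23.9
eef_pos: [559.2, 83.5, 161.6]
tool_rot: [3.14, 0.001, 1.12]
force: [-0.2, -4.1, 7.7]
width: 9.3
gripper_force: 45.8
```

send_rows --rows '[[[0, -0.32, 0, 0, 0, -0.026], [-0.05, -1.07, 0, 0, 0, -0.087], [-0.19, -2.14, 0, 0, 0, -0.175], [-0.42, -3.18, 0, 0, 0, -0.262], [-0.74, -4.21, 0, 0, 0, -0.349], [-1.15, -5.2, 0, 0, 0, -0.436], [-1.65, -6.15, 0, 0, 0, -0.524], [-2.22, -7.06, 0, 0, 0, -0.611], [-2.88, -7.91, 0, 0, 0, -0.698], [-3.3, -8.39, 0, 0, 0, -0.75]]]'

```text
clock: 24.9
eef_pos: [470.3, 89.4, 161.5]
tool_rot: [3.14, 0.004, 1.868]
force: [3.0, -5.4, 8.8]
width: 9.4
gripper_force: 45.8
```

Run:
```python
from h import *
s=ctrl.read_state();p=s["eef_pos"][:2]-[505.4,-25.9];print(np.hypot(*p),np.degrees(np.arctan2(p[1],p[0])),np.degrees(s["tool_rot"][2]),s["force"],s["width"])
```

```text
120.5120301524693 106.91666977191174 107.04476388175233 [ 3.02071866 -5.4309149   8.81998628] 9.352539702796008
```

send_rows --rows '[[[0, -0.15, 0, 0, 0, -0.012], [0, -0.15, 0, 0, 0, -0.012], [0, -0.15, 0, 0, 0, -0.012], [0, -0.15, 0, 0, 0, -0.012]]]'

```text
clock: 25.3
eef_pos: [469.4, 89.1, 161.5]
tool_rot: [3.14, 0.004, 1.877]
force: [2.0, -5.0, 8.7]
width: 9.1
gripper_force: 46.0
```

send_rows --rows '[[[0, 0, 0, 0, 0, 0], [0, 0, 0, 0, 0, 0], [0, 0, 0, 0, 0, 0], [0, 0, -2, 0, 0, 0], [0, 0, -5, 0, 0, 0], [2, 0, -7, 0, 0, 0.1], [5, 0, -8, 0, 0, 0.2], [9, 0, -8, 0, 0, 0.3], [13, 0, -8, 0, 0, 0.3], [16, 0, -8, 0, 0, 0.3]]]' --grip 150

```text
clock: 26.3
eef_pos: [418.1, 246.3, 240.6]
tool_rot: [3.142, -0.001, 1.581]
force: [-0.0, -0.7, -1.0]
width: 35.2
gripper_force: 0.0
```

Run:
```python
from h import *
toolshift((452.3,338.5,240))
d=look()
for b in blobs(d,(0,150,60),(8,255,255),(265,220,300,260)):
    p=w(d,*b[:2],105)-[505.4,-25.9];print("red",b,np.hypot(*p),np.degrees(np.arctan2(p[1],p[0])))
for u,v,a in blobs(d,(140,80,80),(175,255,255),(150,200,345,275)): print("pink",u,v,a,w(d,u,v,18),w(d,u,v,59))
crop(d,(170,180,360,284),4,"c8")
```

```text
shift cm [9.18191831 3.51346352 0.07176248] at [418.12953892 246.31679343 240.59662919] [ 3.14152327e+00 -1.29120494e-03  1.58127674e+00]
red (np.float64(278.3333333333333), np.float64(241.22222222222223), 9) 124.66295194733935 106.87717781531684
pink 192.24324324324323 236.8108108108108 37 [476.56688379 364.4136303 ] [476.17765622 350.81215375]
```

View pics/c8.png

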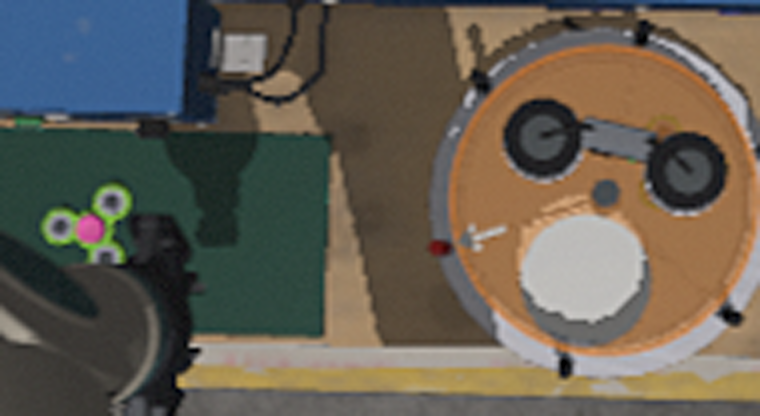

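The red peg stands at the arrow, crop (440,247), and the bay under the port is empty. The second green has been knocked to crop (90,228), about (477,365). Going there.

send_rows --rows '[[[2, 1, 0, 0, 0, 0], [5, 2.5, 0, 0, 0, 0], [8, 4, 0, 0, 0, 0], [10.5, 5.3, 0, 0, 0, 0], [11.8, 5.9, 2, 0, 0, 0], [11.9, 5.9, 5, 0, 0, 0], [11.9, 5.9, 9, 0, 0, 0], [11.9, 5.9, 12, 0, 0, 0], [11.9, 5.9, 12, 0, 0, 0], [11.9, 5.9, 12, 0, 0, 0]]]'

```text
clock: 27.35
eef_pos: [477.1, 363.2, 120.4]
tool_rot: [-3.141, 0.0, 1.579]
force: [0.6, -0.1, 1.3]
width: 35.4
gripper_force: 0.0
```

Run:
```python
from h import *
s=ctrl.read_state();print(s["eef_pos"])
d=look()
for u,v,a in blobs(d,(140,80,80),(175,255,255),(150,200,345,275)): print("pink",u,v,a,w(d,u,v,18))
d=look("side");print(px(d,(476.6,365.5,16)))
for b in blobs(d,(140,80,80),(175,255,255),(240,160,310,230),2):print(b)
u,v=px(d,(476,365,30)).astype(int);crop(d,(u-50,v-50,u+50,v+30),6,"s9")
```

```text
[477.13776668 363.24041512 120.41510884]
pink 192.22857142857143 236.62857142857143 35 [477.11617514 364.49365978]
[272.29865886 179.62143771]
(np.float64(272.93333333333334), np.float64(179.6), 15)
```

View pics/s9.png

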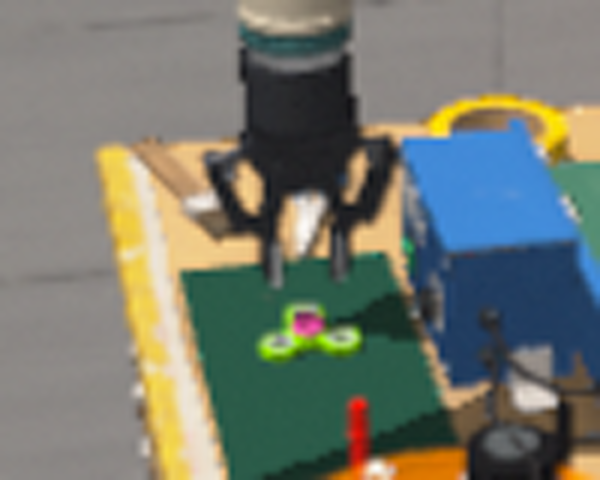

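Cap is at crop (308,322), midway between the fingers. Descend, close, lift.

send_rows --rows '[[[0.2, 0, 1, 0, 0, 0], [0.2, 0, 2.3, 0, 0, 0], [0.2, 0, 3.2, 0, 0, 0], [0.2, 0, 3.3, 0, 0, 0], [0.2, 0, 3.3, 0, 0, 0]]]'

```text
clock: 27.95
eef_pos: [477.1, 364.9, 86.8]
tool_rot: [-3.141, 0.001, 1.579]
force: [-0.2, 0.6, 0.3]
width: 34.6
gripper_force: 0.0
```

send_rows --rows '[[[0, 0, 0, 0, 0, 0], [0, 0, 0, 0, 0, 0], [0, 0, 0, 0, 0, 0], [0, 0, 0, 0, 0, 0], [0, 0, 0, 0, 0, 0]]]' --grip 255

```text
clock: 28.45
eef_pos: [477.6, 365.3, 87.9]
tool_rot: [3.141, -0.001, 1.579]
force: [-0.1, -0.3, 3.5]
width: 17.0
gripper_force: 58.9
```

send_rows --rows '[[[0, 0, -1, 0, 0, 0], [0, 0, -3, 0, 0, 0], [0, 0, -6, 0, 0, 0], [0, 0, -10, 0, 0, 0], [0, 0, -13, 0, 0, 0], [-1, 0, -14, 0, 0, 0], [-4, -0.3, -14, 0, 0, 0], [-8, -0.6, -14, 0, 0, 0], [-12, -1, -14, 0, 0, 0], [-16, -1.3, -14, 0, 0, 0]]]'

```text
clock: 29.45
eef_pos: [464.6, 202.4, 226.8]
tool_rot: [-3.14, 0.002, 1.579]
force: [0.9, -0.3, -1.7]
width: 17.1
gripper_force: 58.7
```

send_rows --rows '[[[-4, -0.3, 0, 0, 0, 0], [-8, -0.6, 0, 0, 0, 0], [-12, -0.9, 0, 0, 0, 0], [-16, -1.2, 0, 0, 0, 0], [-19, -1.5, 0, 0, 0, 0], [-20.5, -1.6, 0, 0, 0, 0], [-20.5, -1.6, 0, 0, 0, 0], [-20.5, -1.6, 0, 0, 0, 0]]]'

```text
clock: 30.25
eef_pos: [451.0, -0.2, 227.2]
tool_rot: [-3.141, -0.0, 1.578]
force: [-0.3, 0.6, -0.3]
width: 17.1
gripper_force: 58.7
```

Run:
```python
from h import *
toolshift((447,-11.5,200))
```

```text
shift cm [-1.13117872 -0.40601552  2.71992348] at [ 4.50991581e+02 -1.68672079e-01  2.27201251e+02] [-3.14103526e+00 -3.78850257e-04  1.57819571e+00]
```

send_rows --rows '[[[-0.8, -0.3, 1, 0, 0, 0], [-1.1, -0.4, 2.5, 0, 0, 0], [-1.1, -0.4, 4, 0, 0, 0], [-1.1, -0.4, 5.5, 0, 0, 0], [-1.1, -0.4, 7, 0, 0, 0], [-1.1, -0.4, 8.3, 0, 0, 0], [-1.1, -0.4, 9.3, 0, 0, 0], [-1.1, -0.4, 9.7, 0, 0, 0], [-1.1, -0.4, 9.7, 0, 0, 0]]]'

```text
clock: 31.15
eef_pos: [447.1, -10.8, 129.9]
tool_rot: [-3.14, -0.0, 1.58]
force: [1.4, 0.3, -0.8]
width: 17.4
gripper_force: 58.7
```

send_rows --rows '[[[0, 0, 0, 0, 0, 0], [0, 0, 0, 0, 0, 0], [0, 0, 0, 0, 0, 0], [0, 0, -2, 0, 0, 0], [0, 0, -5, 0, 0, 0], [0, 0, -8, 0, 0, 0], [-3, 0, -9, 0, 0, 0], [-7, 0, -9, 0, 0, 0], [-11, 0, -9, 0, 0, 0], [-15, 0, -9, 0, 0, 0]]]' --grip 150

```text
clock: 32.15
eef_pos: [448.6, -162.8, 221.1]
tool_rot: [3.14, 0.001, 1.579]
force: [0.2, 0.3, -0.9]
width: 35.1
gripper_force: 0.0
```

send_rows --rows '[[[-3, 0, 0, 0, 0, 0], [-6, 0, 0, 0, 0, 0], [-7.2, 0, 0, 0, 0, 0], [-7.2, 0, 3, 0, 0, 0], [-7.2, 0, 5, 0, 0, 0], [-7.2, 0, 5, 0, 0, 0], [-7.2, 0, 5, 0, 0, 0]]]' --grip 120

```text
clock: 32.85
eef_pos: [449.5, -232.2, 170.8]
tool_rot: [-3.141, -0.001, 1.58]
force: [-0.7, -0.1, 0.9]
width: 44.8
gripper_force: 0.0
```

Run:
```python
from h import *
toolshift((447.3,-238.5,86))
d=look()
for b in blobs(d,(0,150,60),(8,255,255),(265,220,300,260)):
    p=w(d,*b[:2],105)-[505.4,-25.9];print("red",b,np.hypot(*p),np.degrees(np.arctan2(p[1],p[0])))
for u,v,a in blobs(d,(140,80,80),(175,255,255),(280,220,345,275)): print("pink",u,v,a,w(d,u,v,59))
crop(d,(265,178,400,284),5,"c10")
```

```text
shift cm [-0.62889475 -0.22700623  8.4771053 ] at [ 449.52103916 -232.2425441   170.77468197] [-3.14147061e+00 -6.23814784e-04  1.58030027e+00]
red (np.float64(278.84615384615387), np.float64(241.46153846153845), 13) 123.4535864557276 107.35397345450204
pink 315.12820512820514 249.87179487179486 39 [446.90552067 -10.06318865]
```

View pics/c10.png

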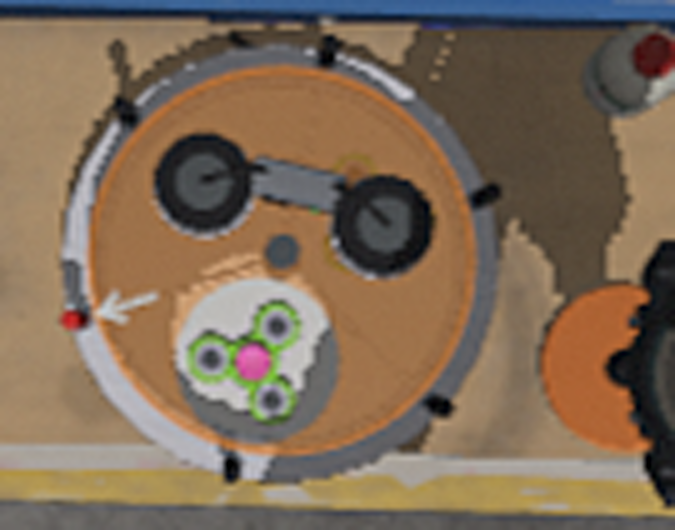

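The second green lies flat in bay_1, with its cap at crop (252,362). Red peg is at the arrow, and the first green's lobes show faintly in bay_2. Now fetch the lid.

send_rows --rows '[[[-0.3, -0.1, 2, 0, 0, 0], [-0.6, -0.2, 4.5, 0, 0, 0], [-0.6, -0.2, 7, 0, 0, 0], [-0.6, -0.2, 8.1, 0, 0, 0], [-0.6, -0.2, 8.4, 0, 0, 0], [-0.6, -0.2, 8.4, 0, 0, 0]]]'

```text
clock: 33.5
eef_pos: [447.9, -239.0, 87.1]
tool_rot: [3.141, 0.0, 1.579]
force: [-0.4, -0.4, -0.1]
width: 45.2
gripper_force: 0.0
```

send_rows --rows '[[[0, 0, 0, 0, 0, 0], [0, 0, 0, 0, 0, 0], [0, 0, 0, 0, 0, 0], [0, 0, 0, 0, 0, 0], [0, 0, 0, 0, 0, 0]]]' --grip 255

```text
clock: 34.0
eef_pos: [448.1, -239.4, 87.8]
tool_rot: [3.139, 0.001, 1.579]
force: [0.1, -0.3, 5.7]
width: 20.1
gripper_force: 58.4
```

Run:
```python
from h import *
s=ctrl.read_state();print(s["eef_pos"])
a=cv2.imread("pics/c7.png",0);d=look()
b=cv2.inRange(a[340:400,575:635],0,60);m=cv2.moments(b,True);u=270+(575+m["m10"]/m["m00"])/5;v=178+(340+m["m01"]/m["m00"])/5
print("lid knob standing",u,v,w(d,u,v,34))
print("knob seated",w(d,316.13,249.5,109))
h=cv2.cvtColor(d["bgr"],cv2.COLOR_BGR2HSV)
m=cv2.inRange(h,(5,110,80),(25,255,255))[228:272,292:340]
m=255-m;n,l,st,c=cv2.connectedComponentsWithStats(m);i=l[22,24];
for i in range(1,n):
  if st[i][4]>200:
    u0,v0,ww,hh,_=st[i];print("hole",st[i],w(d,292+u0+(ww-1)/2,228+v0+(hh-1)/2,80),w(d,*(c[i]+[292,228]),80))
```

```text
[ 448.06243716 -239.38547716   87.77275929]
lid knob standing 390.4915482423336 251.56155572176516 [ 446.86316817 -234.23076978]
knob seated [448.85847566 -12.91825625]
hole [  7   4  34  35 904] [449.75979113 -11.10732399] [448.73737781 -12.35469195]
hole [  0  28  48  16 292] [408.92073701 -12.06111468] [397.44488884   3.12323838]
```

send_rows --rows '[[[0, 0, -1, 0, 0, 0], [0, 0, -4, 0, 0, 0], [0, 0, -8, 0, 0, 0], [0, 0, -12, 0, 0, 0], [0, 0, -14.3, 0, 0, 0], [2, 0, -14.5, 0, 0, 0], [5, 0, -14.5, 0, 0, 0], [9, 0, -14.5, 0, 0, 0], [13, 0, -14.5, 0, 0, 0], [17, 0, -14.5, 0, 0, 0]]]'

```text
clock: 35.05
eef_pos: [445.5, -68.0, 232.4]
tool_rot: [3.141, 0.0, 1.578]
force: [0.8, 0.8, -2.7]
width: 20.3
gripper_force: 58.9
```

send_rows --rows '[[[2.5, 0, 0, 0, 0, 0], [4.4, 0, 0, 0, 0, 0], [5.2, 0, 1, 0, 0, 0], [5.2, 0, 3, 0, 0, 0], [5.2, 0, 4.5, 0, 0, 0], [5.2, 0, 5, 0, 0, 0], [5.2, 0, 5, 0, 0, 0], [5.2, 0, 5, 0, 0, 0]]]'

```text
clock: 35.85
eef_pos: [445.9, -17.2, 182.1]
tool_rot: [3.141, -0.0, 1.579]
force: [0.3, 0.1, -1.0]
width: 20.2
gripper_force: 58.9
```

Run:
```python
from h import *
toolshift((448.6,-13.8,163))
```

```text
shift cm [0.33603153 0.27527301 1.91506632] at [445.8538954  -17.18319858 182.14758523] [ 3.14052682e+00 -3.96237435e-05  1.57881355e+00]
```

send_rows --rows '[[[0.3, 0.25, 0.3, 0, 0, 0], [0.34, 0.27, 0.8, 0, 0, 0], [0.34, 0.27, 1.2, 0, 0, 0], [0.34, 0.27, 1.5, 0, 0, 0], [0.34, 0.27, 1.7, 0, 0, 0], [0.34, 0.27, 1.85, 0, 0, 0], [0.34, 0.27, 1.9, 0, 0, 0], [0.34, 0.27, 1.9, 0, 0, 0]]]'

```text
clock: 36.65
eef_pos: [448.0, -13.7, 162.7]
tool_rot: [-3.141, 0.0, 1.579]
force: [-2.3, 0.2, 4.4]
width: 20.3
gripper_force: 59.3
```

Height matches a seated lid. Release and back off.

send_rows --rows '[[[0, 0, 0, 0, 0, 0], [0, 0, 0, 0, 0, 0], [0, 0, 0, 0, 0, 0], [0, 0, -1.5, 0, 0, 0], [0, 0, -4, 0, 0, 0], [0, 0, -7, 0, 0, 0], [-3, 0, -9, 0, 0, 0], [-7, 0, -9, 0, 0, 0], [-11, 0, -9, 0, 0, 0], [-15, 0, -9, 0, 0, 0]]]' --grip 120

```text
clock: 37.65
eef_pos: [449.3, -165.4, 252.8]
tool_rot: [3.141, 0.0, 1.579]
force: [0.8, -0.4, -1.1]
width: 45.1
gripper_force: 0.0
```

send_rows --rows '[[[-3, 0, 0, 0, 0, 0], [-6, 0, 0, 0, 0, 0], [-8, 0, 0, 0, 0, 0], [-8, 0, 0, 0, 0, 0], [-8, 0, 0, 0, 0, 0], [-8, 0, 0, 0, 0, 0]]]'

```text
clock: 38.25
eef_pos: [450.2, -242.2, 252.4]
tool_rot: [-3.142, -0.001, 1.581]
force: [1.0, 0.4, 0.4]
width: 45.1
gripper_force: 0.0
```

Run:
```python
from h import *
s=ctrl.read_state();print(s["clock"],s["eef_pos"])
d=look()
for b in blobs(d,(0,150,60),(8,255,255),(265,220,300,260)):
    p=w(d,*b[:2],105)-[505.4,-25.9];print("red",b,np.hypot(*p),np.degrees(np.arctan2(p[1],p[0])))
for u,v,a in blobs(d,(0,0,0),(180,255,60),(300,235,330,262)): print("knob",u,v,a,w(d,u,v,109))
t=look("side")
f=lambda e,b:cv2.resize(e["bgr"][b[1]:b[3],b[0]:b[2]],(400,400),interpolation=2)
cv2.imwrite("pics/c11.png",np.hstack([f(d,(270,180,370,280)),f(t,(250,170,350,270))]))
```

```text
38.25 [ 450.17938792 -242.20144486  252.42989721]
red (np.float64(278.7857142857143), np.float64(241.42857142857142), 14) 123.59217531763001 107.29137865877561
knob 315.5 249.70833333333334 48 [448.24317392 -11.18084263]
```

View pics/c11.png

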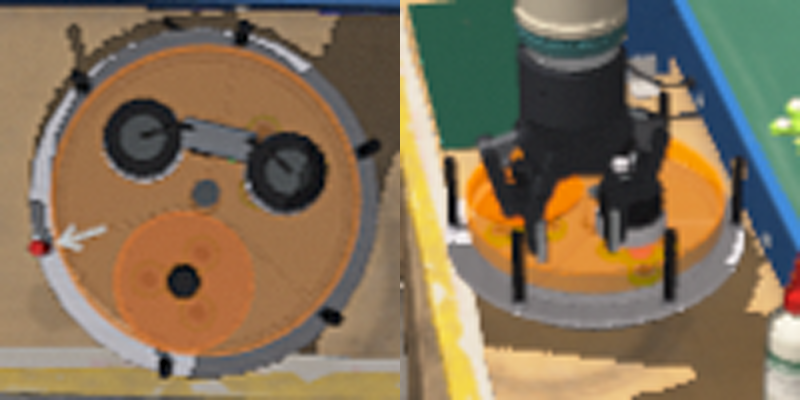

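The lid is seated, with its knob at (183,281), within about 2 mm of where it started. Red peg is at the arrow (38,247), and both greens show through the cover. Handing in.

```bash
python3 -c "
from cell import ctrl
print(ctrl.finish_job())"
```

```text
the job is handed in; nothing more can be done
None
```

Job handed in after about 38 s of robot time, with no pass/fail verdict returned: the cured blue spinner is in the tote, both green spinners (only two were present) lie in their own bays, the red peg is at the arrow, and the lid is back in the port.

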